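# Feed the bottle caps through the gate

## Task

Load the cap feeder: with the fingertips, sweep the three loose bottle caps over the tray and through the narrow yellow-flared gate into its slot, one at a time - blue first, then white, then orange - until all three lie flat in file, wholly inside the slot. Only slide the caps: do not lift them or tip them over, and leave the two vials standing in the tray and everything else on the bench alone.

Things in the scene. Friction and masses are not known exactly. Their poses are not given: they have to be found in the camera images.
- tray: Tray fixed to the bench, at a new place and angle each time. Origin on the bench under the field's middle, z up, -y along the slot. Dark floor 4 mm above the bench; rails 8 mm wide, tops 12 mm above the bench (caps' tops at 24 mm). Field inside the rails: x -115..115, y -90..110 mm. Caps start within 18 mm of (-72,16), (0,60), (72,16) mm, colours in any order.
- gate (a point): Middle of the gate, on the tray floor: tray x = 0, y = -90 mm, 4 mm above the bench. The gate is a 42 mm wide opening in the tray's rail; in front of it two yellow flares, as low as the rails, widen from 42 mm at the gate to about 84 mm at y = -72 mm. Its passage is along the tray's -y.
- slot_end (a point): Middle of the slot's closed end, on the tray floor: tray x = 0, y = -202 mm. The slot runs from the gate (y = -90) to here, 42 mm wide between rails with tops 12 mm above the bench. The end is the face of a white feeder head, 100 mm wide (x), 60 mm long (y), 38 mm tall. Three caps in file fill 102 of the slot's 112 mm.
- blue_cap (a point): Centre (half-way up) of the blue bottle screw cap: a flat round disc, 34 mm in diameter and 20 mm tall, about 14 g, lying loose top-up on the tray floor (its underside is 10 mm below this point, its top 10 mm above). Slides easily.
- white_cap (a point): Centre (half-way up) of the white bottle screw cap: a flat round disc, 34 mm in diameter and 20 mm tall, about 14 g, lying loose top-up on the tray floor (its underside is 10 mm below this point, its top 10 mm above). Slides easily.
- orange_cap (a point): Centre (half-way up) of the orange bottle screw cap: a flat round disc, 34 mm in diameter and 20 mm tall, about 14 g, lying loose top-up on the tray floor (its underside is 10 mm below this point, its top 10 mm above). Slides easily.
- vial_near: Amber glass vial with a steel cap, 23 mm in diameter, 46 mm tall, standing in the tray's corner beside the gate on the robot's side (tray x about -90, y about -62 mm); origin at its foot. Leave alone.
- vial_far: Clear glass vial with a steel cap, 23 mm in diameter, 46 mm tall, standing in the tray's corner beside the gate on the far side (tray x about 90, y about -62 mm); origin at its foot. Leave alone.
- amber_bottle: Amber bottle, white cap, 66 mm in diameter, 115 mm tall, standing behind the tray on the left; origin at its foot. Leave alone.
- beaker: Glass beaker, 68 mm in diameter, 85 mm tall, standing beyond the tray; origin at its foot. Leave alone.
- vial_box: White box full of small vials, 110 x 110 mm, 36 mm tall, left of the tray; origin under its middle. Leave alone.
- spatula: Steel lab spatula with a black handle, 170 mm long, 10 mm tall, lying right of the tray; origin under its middle. Leave alone.
Things that resemble listed ones, but are neither listed nor needed, are in the scene too. Of the things that look like the part that bears white_cap, the middle-sized one is meant.

How it is judged:
By the outcome, as a careful person would: the job done as asked, in the order asked, and still so for the second after the job is handed in, with the robot touching nothing.
It also fails if it takes over 61 s, if anything falls off the work surface, if the arm or the gripper's body presses on something with over 40 N, if the wrist force passes 120 N, or if a joint passes its speed limit or range.

## Robot

A 6-joint arm with a two-finger parallel gripper is mounted at the origin on the work surface. World frame = base frame: x ahead of the robot, y to its left, z up, the work surface at z = 0. Lengths are in m, angles in degrees, forces in N, time in s.
With the tool pointing down it reaches from about 0.25 to 0.725 m from the base axis. Payload 9.7 kg.
Tool frame: the origin (TCP) lies between the finger pads; the fingertips stand 11 mm ahead of it and the grasp point (between the pads) lies 8 mm behind it; z points along the fingers, x is the direction in which the jaws open and shut, and the axes are right-handed (so a half turn about z gives the same grasp; the last joint's range is limited). The gripper opens to 85 mm and grips with 20 to 120 N. Pads are 22 mm wide; open, the fingers measure 114 mm over their backs; the gripper's body (76 mm by 85 mm) begins 54 mm behind the grasp point. The pads swing forward as they close: fully open they stand 13 mm farther back than shut.
Start: joints at [-63.14, 4.979, 10.078, 95.1, 0, 90], TCP at [0.248, -0.491, 0.242] pointing down, gripper open.
Joint ranges: [-179.16, 179.16], [-48.56, 103.87], [-65.8, 70.77], [-126.05, 130.52], [-82.76, 87.17], [-180, 180]. Speed limits (degrees/s): [127.2, 127.2, 147.25, 180, 180, 180].

## Interface

Orientations are given as [roll, pitch, yaw] about the fixed x, y, z axes, in that order (R = Rz(yaw) Ry(pitch) Rx(roll)).
In Python, from workcell import get_obs, camera, job_done gives the robot as it stands.
- The arm moves only by the tool arm_command, never from a script. Its argument "increments" is a list of rows, each a list of 2 entries, a list of its own where there are three numbers: the shift along the tool's x, y, z in units of 25 mm (1.0 is 25 mm), then the turn about the tool's z in units of 6 degrees (1.0 is 6 degrees). In form: [[[dx, dy, dz], roll], ...]. A call has 1 to 5 rows; each row is the pose to reach, as a shift and turn from the pose measured when the call began, along the tool's axes at that moment; what a row does not reach only later rows make up. A row lasts 1/10 s, in which the tool goes at most 50 mm and 8.59 degrees, less where a joint would pass 70% of its speed; a pose out of reach is approached as far as the arm can. A call with a gripper value outside its range is refused whole. "claw" is the closure, from -1 (fully open) to 1 (shut), so that 0 is half open, set as the call begins (left out, the last holds). The fingers move at their own pace and stop on an object; "force" is the grip in N (left out, the last holds). Time passes only in rows, so rows that repeat a pose let the fingers close. It gives the time, the measured TCP pose, the force and the opening at its end, in the units of the state.
- get_obs(): the state, without advancing time (a new reading comes with each control period).
- camera(name): name is "side" or "top"; returns a dict with "frame" (480x640x3 uint8, red, green, blue), "range_z" (480x640 float32, m along the optical axis (not along the pixel's ray), 0 where there is no reading), "K" (3x3 intrinsics, pixels), "R" (3x3) and "t" (3): a world point X has camera coordinates R X + t. Camera axes: x right, y down, z forward; pixel columns grow to the right and rows downward; lengths in m; the calibration is good to about 2 mm. A picture is of the moment at which its call begins.
- job_done(): hands the job in, once; it reports no verdict.
The state is a dict: "time": time; "q": joint angles; "qd": joint speeds; "joint_efforts": joint torques, N m; "ee_pos": TCP position; "tcp_rot": TCP orientation; "wrist_force": force on the tool from outside, world axes, zero at the start; "torque": the same for the moment, N m; "opening": finger opening in m.
Only numpy, scipy, OpenCV 4.12 (cv2) and the standard library are available. Lean on these libraries where they do the work, as an engineer would, in place of code of your own. Each camera call takes 0.05 s, during which the arm holds its last target.

## Working session

There is one attempt and no reset: what is moved stays moved. The work goes in short steps, Python scripts to look and compute and a tool call to move; the robot and the scene stay as the last step left them, time stands still between calls to the robot, and variables do not carry over. Pictures are saved under pics/ and viewed, and the job is handed in when it is done.

Besides the shell and the picture viewer there is one more tool, called as name(argument=value, ...), one argument or row to a line, values as JSON. arm_command: Moves the arm, as the interface text tells. Its arguments: {"type":"object","properties":{"increments":{"type":"array"},"claw":{"type":"number"},"force":{"type":"number"}},"required":["increments"]}

```bash
mkdir -p pics; ls; python3 - <<'E'
from workcell import get_obs,camera
import cv2,numpy as np
o=get_obs(); print({k:np.round(v,3) for k,v in o.items()})
for n in ("top","side"):
    c=camera(n); cv2.imwrite(f"pics/{n}0.png",c["frame"][:,:,::-1]); np.savez(f"pics/{n}0.npz",**c)
    print(n,c["K"].round(1).tolist(),c["R"].round(3).tolist(),c["t"].round(3).tolist())
E
```

```text
pics
{'time': np.float64(0.0), 'q': array([-6.3138e+01,  5.0100e+00,  1.0033e+01,  9.5101e+01, -1.0000e-03,
        9.0003e+01]), 'qd': array([ 0.071,  0.091,  0.073,  0.07 ,  0.021, -0.12 ]), 'joint_efforts': array([ 1.0000e-03, -5.2039e+01,  4.6481e+01,  1.6000e-02,  0.0000e+00,
       -0.0000e+00]), 'ee_pos': array([ 0.248, -0.49 ,  0.242]), 'tcp_rot': array([ 1.79999e+02,  7.80000e-02, -6.31410e+01]), 'wrist_force': array([-0.22 ,  0.311, -0.463]), 'torque': array([0.007, 0.018, 0.02 ]), 'opening': np.float64(0.086)}
top [[510.0, 0.0, 312.6], [0.0, 510.0, 237.6], [0.0, 0.0, 1.0]] [[-0.03, -1.0, -0.009], [-0.996, 0.031, -0.08], [0.081, 0.006, -0.997]] [0.021, 0.563, 1.265]
side [[597.5, 0.0, 317.9], [0.0, 597.5, 237.2], [0.0, 0.0, 1.0]] [[-0.752, -0.658, -0.024], [-0.343, 0.423, -0.839], [0.562, -0.623, -0.544]] [0.415, 0.245, 0.986]
```

View pics/top0.png

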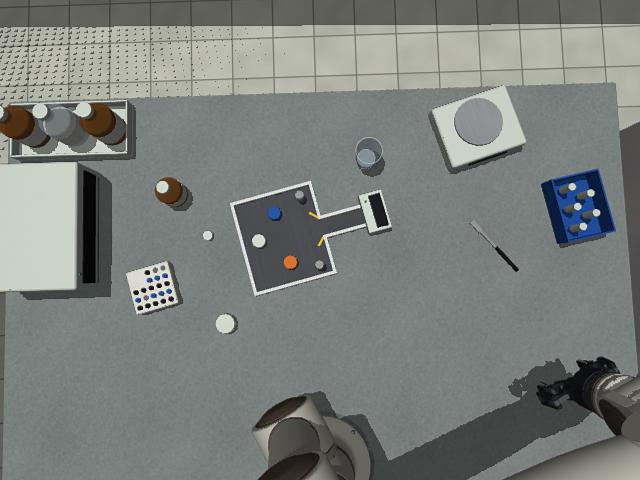

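View pics/side0.png

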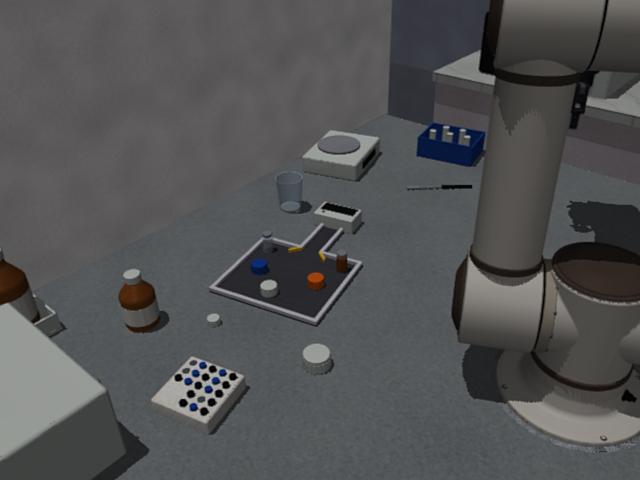

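The top view shows the tray's frame around (285,238) with the slot running right to the feeder head at (374,212). Inside the tray, blue is at (275,213), white at (259,241) and orange at (290,262). The vials stand at (299,195) and (319,265). The white lookalikes at (208,236) and (226,323) are outside the tray, one smaller and one larger.

```bash
cat > h.py <<'E'
import numpy as np,cv2
from workcell import get_obs,camera
def ray(c,uv,z):
    uv=np.atleast_2d(uv).astype(float)
    d=np.c_[uv,np.ones(len(uv))]@np.linalg.inv(c["K"]).T@c["R"]
    o=-c["R"].T@c["t"]
    return o+d*((z-o[2])/d[:,2])[:,None]
def masks(c):
    hsv=cv2.cvtColor(c["frame"],cv2.COLOR_RGB2HSV)
    return hsv
def blob(m):
    n,l,s,ce=cv2.connectedComponentsWithStats(m.astype(np.uint8))
    return [(s[i,4],ce[i].round(1)) for i in range(1,n) if s[i,4]>15]
E
python3 - <<'E'
from h import *
c=dict(np.load("pics/top0.npz")); hsv=masks(c); H,S,V=[hsv[...,i].astype(int) for i in range(3)]
roi=np.zeros(H.shape,bool); roi[170:310,220:400]=1
for n,m in dict(blue=(abs(H-112)<12)&(S>140)&(V>60),orange=(abs(H-10)<7)&(S>170)&(V>120),yellow=(abs(H-24)<6)&(S>120)&(V>120)).items():
    for a,u in blob(m&roi): print(n,a,u,ray(c,u,0.024 if n!='yellow' else .012).round(4))
w=(S<40)&(V>150)&roi
for a,u in blob(w): print('white',a,u,ray(c,u,.024).round(4))
cv2.imwrite("pics/crop.png",cv2.resize(c["frame"][170:310,220:400,::-1],None,fx=4,fy=4,interpolation=cv2.INTER_NEAREST))
cv2.imwrite("pics/w.png",cv2.resize(w[170:310,220:400].astype(np.uint8)*255,None,fx=4,fy=4,interpolation=cv2.INTER_NEAREST))
E
```

```text
blue 150 [273.6 212.6] [[0.6305 0.1012 0.024 ]]
orange 139 [290.  261.7] [[0.5049 0.0629 0.024 ]]
yellow 27 [313.  214.7] [[0.6235 0.0016 0.012 ]]
yellow 25 [320.6 241. ] [[ 0.5556 -0.0157  0.012 ]]
white 1843 [312.6 228.3] [[0.5875 0.0036 0.024 ]]
white 44 [298.8 194. ] [[0.6761 0.036  0.024 ]]
white 135 [258.1 240.2] [[0.5615 0.142  0.024 ]]
white 45 [319. 264.] [[ 0.4969 -0.0098  0.024 ]]
```

View pics/crop.png

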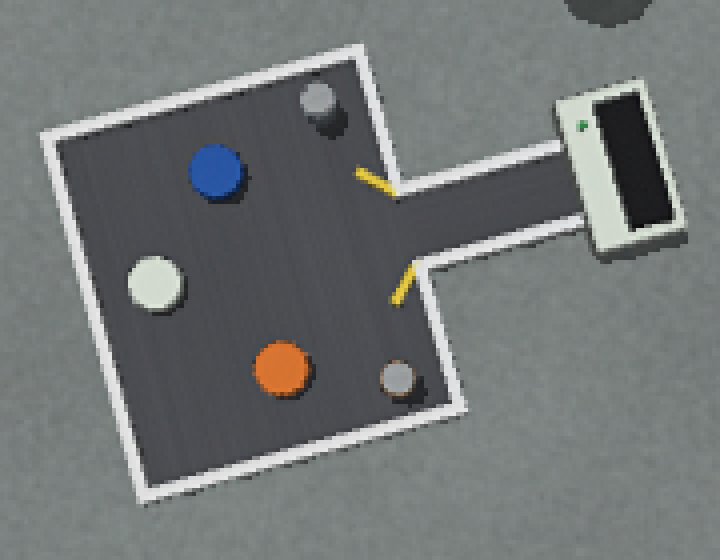

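View pics/w.png

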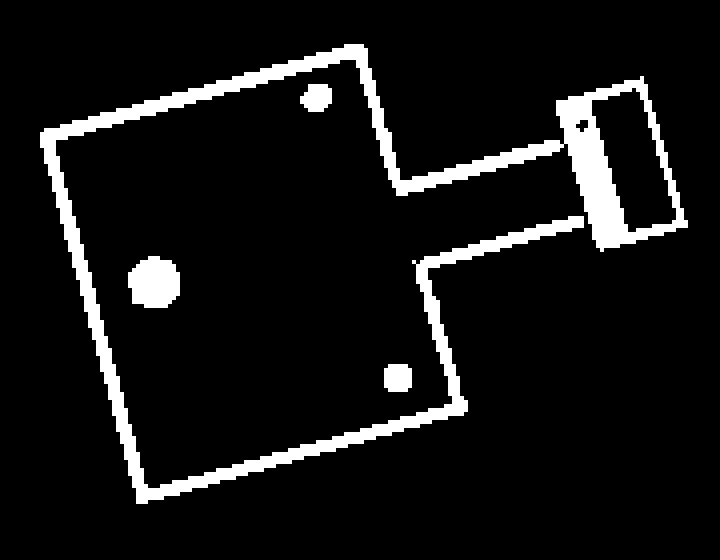

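```bash
cat >> h.py <<'E'
def tray_from(c):
    hsv=masks(c); S,V=hsv[...,1].astype(int),hsv[...,2].astype(int)
    roi=np.zeros(S.shape,bool); roi[170:310,220:400]=1
    v,u=np.nonzero((S<40)&(V>150)&roi)
    P=ray(c,np.c_[u,v],.012)[:,:2]
    # rough corners from pixels (rail corners, centre-line)
    k=lambda x,y:ray(c,[220+x/4,170+y/4],.012)[0,:2]
    A,B,C,D=k(48,138),k(360,52),k(458,405),k(142,492)   # far-back, far-front, near-front, near-back
    g1,g2=k(400,188),k(420,264); e1,e2=k(556,147),k(582,222)
    segs=dict(back=(A,D),far=(A,B),near=(D,C),frontF=(B,g1),frontN=(g2,C),slotF=(g1,e1),slotN=(g2,e2))
    out={}
    for n,(a,b) in segs.items():
        d=(b-a)/np.linalg.norm(b-a); nn=np.array([-d[1],d[0]]); L=np.linalg.norm(b-a)
        s=(P-a)@d; m=(abs((P-a)@nn)<.008)&(s>.01)&(s<L-.01)
        vx,vy,x,y=cv2.fitLine(P[m].astype(np.float32),cv2.DIST_L2,0,1e-4,1e-4).ravel()
        out[n]=(np.array([x,y]),np.array([vx,vy])*np.sign(np.dot([vx,vy],d)))
    return out
E
python3 - <<'E'
from h import *
c=dict(np.load("pics/top0.npz")); L=tray_from(c)
for n,(p,d) in L.items(): print(n,p.round(4),np.degrees(np.arctan2(d[1],d[0])).round(2))
# -y dir: far,near,slot ; +x?? x points to far side (vial_far x=+90)
ang=[np.arctan2(*L[n][1][::-1]) for n in('far','near','slotF','slotN')]+[np.arctan2(*L[n][1][::-1])+0 for n in()]
a1=np.mean(ang); a2=np.mean([np.arctan2(*L[n][1][::-1]) for n in('back','frontF','frontN')])
print(np.degrees([a1,a2]))
a=np.average([a1,a2+np.pi/2-0*np.pi],weights=[4,3]); print(np.degrees(a))
E
```

```text
back [0.5413 0.1818] -166.01
far [0.6838 0.1087] -76.02
near [0.452  0.0525] -76.02
frontF [ 0.6608 -0.0031] -166.26
frontN [ 0.5229 -0.0374] -166.04
slotF [ 0.6304 -0.0661] -75.96
slotN [ 0.5815 -0.0792] -75.97
[ -75.99320383 -166.10445422]
-76.04088256667175
```

```bash
cat >> h.py <<'E'
TH=np.radians(13.99)
EX=np.array([np.cos(TH),np.sin(TH)]);EY=np.array([-np.sin(TH),np.cos(TH)])
E
python3 - <<'E'
from h import *
c=dict(np.load("pics/top0.npz")); L=tray_from(c)
for n,(p,d) in L.items(): print(n,(p@EX).round(4),(p@EY).round(4))
px=lambda n:L[n][0]@EX; py=lambda n:L[n][0]@EY
x0=[px('far')-.119,px('near')+.119,px('slotF')-.025,px('slotN')+.025]; y0=[py('back')-.114,py('frontF')+.094,py('frontN')+.094]
print(np.round(x0,4),np.round(y0,4)); O=np.mean(x0)*EX+np.mean(y0)*EY; print("O",O.round(4))
T=lambda p:np.round(np.c_[(p[:,:2]-O)@EX,(p[:,:2]-O)@EY]*1000,1)
for n,u in dict(blue=(273.6,212.6),orange=(290,261.7),white=(258.1,240.2)).items(): print(n,T(ray(c,u,.024)))
for n,u in dict(vfar=(298.8,194),vnear=(319,264)).items(): print(n,T(ray(c,u,.050)))
s=dict(np.load("pics/side0.npz")); hsv=masks(s); H,S,V=[hsv[...,i].astype(int) for i in range(3)]
roi=np.zeros(H.shape,bool); roi[225:325,205:365]=1
for n,m in dict(blue=(abs(H-112)<12)&(S>140)&(V>60),orange=(abs(H-10)<7)&(S>170)&(V>120)).items():
    for a,u in blob(m&roi): print("side",n,a,u,T(ray(s,u,.014)))
E
```

```text
back 0.5692 0.0456
far 0.6898 -0.0598
near 0.4513 -0.0583
frontF 0.6404 -0.1628
frontN 0.4984 -0.1627
slotF 0.5957 -0.2166
slotN 0.5451 -0.2175
[0.5708 0.5703 0.5707 0.5701] [-0.0684 -0.0688 -0.0687]
O [0.5701 0.0713]
blue [[65.8 14.4]]
orange [[-65.3   7.6]]
white [[ 8.7 70.7]]
vfar [[ 89.8 -59.6]]
vnear [[-91.4 -60.7]]
side blue 132 [258.1 263.4] [[70.6  8.2]]
side orange 119 [315.1 277.2] [[-62.2  -0.4]]
```

```bash
cat >> h.py <<'E'
O=np.array([.5701,.0713])
def tray(p): p=np.atleast_2d(p); return np.c_[(p[:,:2]-O)@EX,(p[:,:2]-O)@EY]*1000
def need(xy,z,yaw):   # tray mm, z m, yaw in tray frame deg (0: tool y = tray -y)
    o=get_obs(); R=cv2.Rodrigues(np.zeros(3))[0]
    from scipy.spatial.transform import Rotation as Ro
    R=Ro.from_euler('xyz',o["tcp_rot"],degrees=True).as_matrix()
    w=O+(xy[0]*EX+xy[1]*EY)/1000
    d=R.T@(np.r_[w,z]-o["ee_pos"])/.025
    ty=yaw+13.99; dy=(ty-o["tcp_rot"][2]+180)%360-180
    print("t",round(float(o["time"]),2),"tray TCP",tray(o["ee_pos"]).round(1),"z",o["ee_pos"][2].round(4),"yaw'",(o["tcp_rot"][2]-13.99).round(1),"open",o["opening"].round(4),"F",np.round(o["wrist_force"],1))
    print("need shift",d.round(2),"roll",round(-dy/6,2))
E
python3 - <<'E'
from h import *
b=np.array([65.8,14.4]);T=np.array([0,-45.]);d=(T-b)/np.linalg.norm(T-b);yaw=np.degrees(np.arctan2(d[0],-d[1]));print(d,yaw)
p=b-43*d;print(p)
need(p,.12,yaw)
E
```

```text
[-0.74228363 -0.67008583] -47.92631062609221
[97.71819598 43.21369059]Traceback (most recent call last):
  File "<stdin>", line 4, in <module>
  File "h.py", line 42, in need
    print("t",round(float(o["time"]),2),"tray TCP",tray(o["ee_pos"]).round(1),"z",o["ee_pos"][2].round(4),"yaw'",(o["tcp_rot"][2]-13.99).round(1),"open",o["opening"].round(4),"F",np.round(o["wrist_force"],1))
                                                                                                                                                         ^^^^^^^^^^^^^^^^^^
AttributeError: 'float' object has no attribute 'round'
```

```bash
sed -i 's/o\["opening"\].round(4)/round(float(o["opening"]),4)/;s/(o\["tcp_rot"\]\[2\]-13.99).round(1)/round(float(o["tcp_rot"][2]-13.99),1)/;s/o\["ee_pos"\]\[2\].round(4)/round(float(o["ee_pos"][2]),4)/' h.py
python3 - <<'E'
from h import *
need((97.7,43.2),.12,-47.9)
E
```

```text
t 0.1 tray TCP [[-448.  -467.3]] z 0.2416 yaw' -77.1 open 0.0854 F [ 0.3 -0.6  0.1]
need shift [-15.04 -25.83   4.88] roll -4.87
```

arm_command(
  increments=[
    [[-0.8,-1.4,0],-0.3],
    [[-1.7,-2.9,0],-0.6],
    [[-2.6,-4.5,0],-0.9],
    [[-3.5,-6.0,0],-1.2],
    [[-4.4,-7.5,0],-1.5],
  ],
  claw=0.48,
  force=30,
)

```text
time: 0.6
ee_pos: [0.3665, -0.306, 0.2415]
tcp_rot: [-180.0, 0.1, -54.1]
wrist_force: [0.8, -0.4, 0.7]
opening: 0.0223
```

```bash
python3 - <<'E'
from h import *
need((97.7,43.2),.12,-47.9)
E
```

```text
t 0.6 tray TCP [[-288.8 -316.9]] z 0.2415 yaw' -68.1 open 0.0223 F [ 0.8 -0.4  0.7]
need shift [ -7.58 -19.72   4.87] roll -3.36
```

arm_command(
  increments=[
    [[-0.6,-1.5,0],-0.4],
    [[-1.2,-3.1,0],-0.8],
    [[-1.8,-4.8,0],-1.2],
    [[-2.4,-6.4,0],-1.6],
    [[-3.0,-8.0,0],-2.0],
  ],
)

```text
time: 1.1
ee_pos: [0.4851, -0.1262, 0.2414]
tcp_rot: [-180.0, 0.1, -42.0]
wrist_force: [0.7, -0.7, -0.3]
opening: 0.0221
```

```bash
python3 - <<'E'
from h import *
need((97.7,43.2),.12,-47.9)
E
```

```text
t 1.1 tray TCP [[-130.3 -171.1]] z 0.2414 yaw' -56.0 open 0.0221 F [ 0.7 -0.7 -0.3]
need shift [ -1.99 -12.35   4.86] roll -1.34
```

arm_command(
  increments=[
    [[-0.2,-1.6,0],-0.3],
    [[-0.5,-3.3,0.2],-0.6],
    [[-0.8,-5.0,0.5],-0.9],
    [[-1.1,-6.8,0.9],-1.2],
    [[-1.4,-8.6,1.3],-1.3],
  ],
)

```text
time: 1.6
ee_pos: [0.6034, 0.0588, 0.2084]
tcp_rot: [-180.0, 0.1, -34.1]
wrist_force: [0.8, -1.3, 1.1]
opening: 0.0226
```

```bash
python3 - <<'E'
from h import *
need((97.7,43.2),.12,-47.9)
E
```

```text
t 1.6 tray TCP [[ 29.3 -20.2]] z 0.2084 yaw' -48.1 open 0.0226 F [ 0.8 -1.3  1.1]
need shift [-0.05 -3.73  3.54] roll -0.03
```

arm_command(
  increments=[
    [[0,-1.4,0.7],0],
    [[0,-2.8,1.6],0],
    [[0,-3.7,2.6],0],
    [[0,-3.7,3.5],0],
    [[0,-3.7,3.5],0],
  ],
)

```text
time: 2.1
ee_pos: [0.6535, 0.1359, 0.1163]
tcp_rot: [179.7, 0.4, -34.0]
wrist_force: [0.4, -0.5, -0.6]
opening: 0.0222
```

```bash
python3 - <<'E'
from h import *
need((97.7,43.2),.12,-47.9)
c=camera("side"); np.savez("pics/side1.npz",**c)
cv2.imwrite("pics/side1.png",cv2.resize(c["frame"][150:330,190:400,::-1],None,fx=3,fy=3,interpolation=cv2.INTER_NEAREST))
o=get_obs(); p=c["R"]@o["ee_pos"]+c["t"]; p=c["K"]@p; print("TCP px",p[:2]/p[2])
E
```

```text
t 2.1 tray TCP [[96.5 42.5]] z 0.1163 yaw' -48.0 open 0.0222 F [ 0.4 -0.5 -0.6]
need shift [ 0.01 -0.05 -0.15] roll -0.02
TCP px [233.97840036 226.53446707]
```

View pics/side1.png

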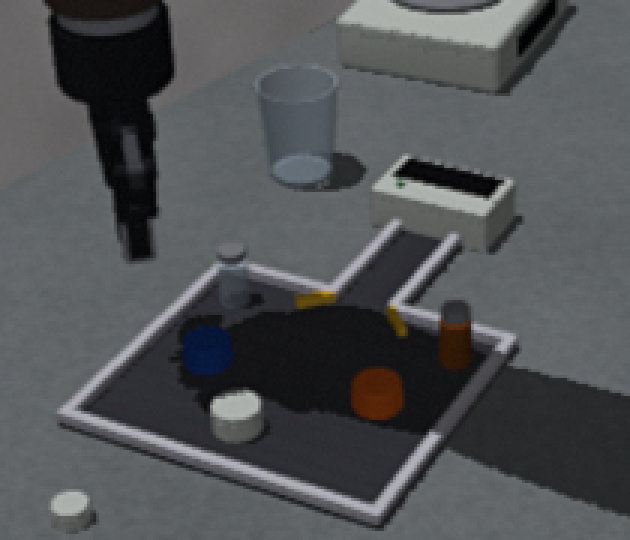

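The crop shows the fingertips ending near crop (140,258), which is about (236.7,236) in the full image. They hang over the far-back part of the tray and clear of everything.

```bash
python3 - <<'E'
from h import *
c=dict(np.load("pics/side1.npz")); o=get_obs()
D=c["range_z"]; v,u=np.mgrid[205:245,222:255]; d=D[v,u]; m=(d>0.1)
P=np.c_[u[m],v[m],np.ones(m.sum())]@np.linalg.inv(c["K"]).T*d[m][:,None]
X=(P-c["t"])@c["R"]
k=np.linalg.norm(X[:,:2]-o["ee_pos"][:2],axis=1)<.05
X=X[k];uu=np.c_[u[m],v[m]][k]
k=(X[:,2]>.05);X=X[k];uu=uu[k]
i=np.argsort(X[:,2])[:14]; print(np.c_[uu[i],X[i].round(4)]); print(o["ee_pos"])
for a in (9,10,11,12): 
  p=c["K"]@(c["R"]@(o["ee_pos"]-[0,0,a/1000])+c["t"]); print(a,p[:2]/p[2])
E
```

```text
[[2.370e+02 2.370e+02 6.401e-01 1.422e-01 1.029e-01]
 [2.350e+02 2.370e+02 6.416e-01 1.460e-01 1.042e-01]
 [2.360e+02 2.370e+02 6.387e-01 1.458e-01 1.053e-01]
 [2.390e+02 2.360e+02 6.367e-01 1.395e-01 1.054e-01]
 [2.380e+02 2.370e+02 6.354e-01 1.434e-01 1.055e-01]
 [2.400e+02 2.360e+02 6.350e-01 1.384e-01 1.055e-01]
 [2.380e+02 2.360e+02 6.381e-01 1.410e-01 1.055e-01]
 [2.320e+02 2.370e+02 6.440e-01 1.517e-01 1.061e-01]
 [2.330e+02 2.370e+02 6.424e-01 1.504e-01 1.062e-01]
 [2.340e+02 2.370e+02 6.399e-01 1.499e-01 1.069e-01]
 [2.410e+02 2.350e+02 6.336e-01 1.366e-01 1.076e-01]
 [2.370e+02 2.360e+02 6.370e-01 1.444e-01 1.077e-01]
 [2.310e+02 2.370e+02 6.432e-01 1.548e-01 1.080e-01]
 [2.410e+02 2.340e+02 6.354e-01 1.349e-01 1.084e-01]]
[0.65411644 0.13547018 0.11898031]
9 [234.42477596 230.30584438]
10 [234.47415031 230.7230027 ]
11 [234.52348029 231.13978616]
12 [234.57276596 231.55619526]
```

```bash
python3 - <<'E'
from h import *
need((97.7,43.2),.028,-47.9)
E
```

```text
t 2.15 tray TCP [[97. 42.]] z 0.119 yaw' -48.1 open 0.0222 F [ 0.  -0.3  0.7]
need shift [-0.   -0.06  3.64] roll -0.03
```

arm_command(
  increments=[
    [[0,0,1.0],0],
    [[0,0,2.0],0],
    [[0,-0.1,3.0],0],
    [[0,-0.1,3.5],0],
    [[0,-0.1,3.6],0],
  ],
)

```text
time: 2.65
ee_pos: [0.6547, 0.1371, 0.0287]
tcp_rot: [179.8, 0.3, -34.1]
wrist_force: [1.2, 0.2, 0.6]
opening: 0.0218
```

```bash
python3 - <<'E'
from h import *
c=camera("side"); np.savez("pics/side2.npz",**c)
need((97.7,43.2),.028,-47.9)
cv2.imwrite("pics/side2.png",cv2.resize(c["frame"][220:330,200:370,::-1],None,fx=4,fy=4,interpolation=cv2.INTER_NEAREST))
c=camera("top"); np.savez("pics/top2.npz",**c)
cv2.imwrite("pics/top2.png",cv2.resize(c["frame"][170:310,220:400,::-1],None,fx=4,fy=4,interpolation=cv2.INTER_NEAREST))
E
```

```text
t 2.7 tray TCP [[98.4 43.4]] z 0.0295 yaw' -48.1 open 0.0225 F [-0.7 -0.3  0.5]
need shift [-0.01  0.02  0.06] roll -0.03
```

View pics/side2.png

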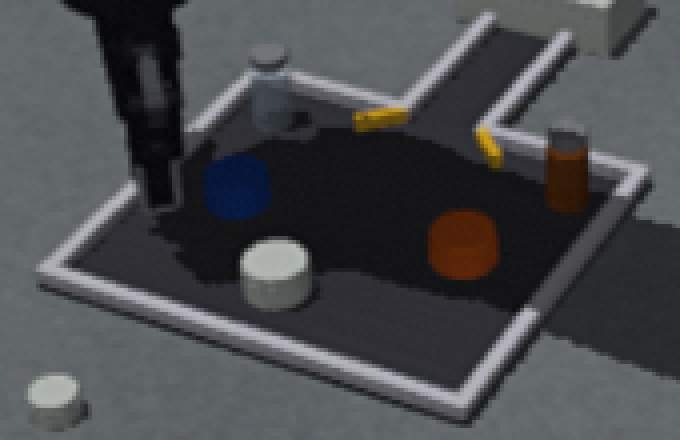

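View pics/top2.png

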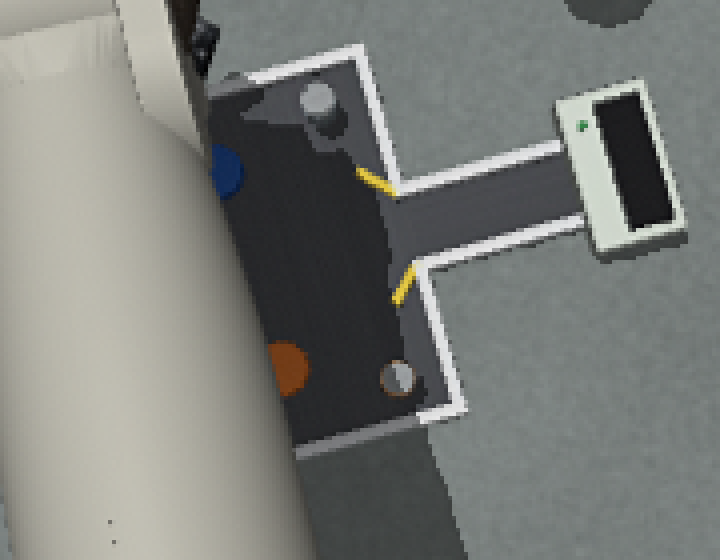

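The side crop shows the fingertips at crop (160,208), behind the blue cap at (237,187) and clear of the rail. The top view is partly hidden by the arm. I'll push blue now.

arm_command(
  increments=[
    [[0,0.3,0.06],0],
    [[0,0.7,0.06],0],
    [[0,1.1,0.06],0],
    [[0,1.5,0.06],0],
    [[0,1.9,0.06],0],
  ],
)

```text
time: 3.25
ee_pos: [0.6284, 0.0971, 0.0293]
tcp_rot: [179.9, 0.2, -34.1]
wrist_force: [0.3, 0.4, 1.4]
opening: 0.0222
```

```bash
cat >> h.py <<'E'
def look(n):
    c=camera("side"); cv2.imwrite(f"pics/{n}.png",cv2.resize(c["frame"][190:330,200:370,::-1],None,fx=4,fy=4,interpolation=cv2.INTER_NEAREST))
    hsv=masks(c); H,S,V=[hsv[...,i].astype(int) for i in range(3)]
    roi=np.zeros(H.shape,bool); roi[200:325,205:365]=1
    m0=dict(blue=(abs(H-113)<14)&(S>140)&(V>35),orange=(abs(H-10)<7)&(S>170)&(V>60),white=(S<50)&(V>120))
    for k,m in m0.items():
        for a,u in blob(m&roi):
            if 40<a<300: print(k,a,u,tray(ray(c,u,.014)).round(1))
    return c
E
python3 - <<'E'
from h import *
look("s3"); need((0+.742*24,-45+.67*24),.028,-47.9)
E
```

```text
blue 198 [273.3 263.7] [[40.5 -4.8]]
orange 243 [315.1 280.8] [[-67.8  10.4]]
white 286 [335.1 213.7] [[  11.8 -247.9]]
white 202 [299.2 237.7] [[  39.3 -117.7]]
white 85 [333.  237.4] [[ -29.7 -151.3]]
white 134 [268.1 284.7] [[12.5 63. ]]
white 93 [212.7 317.2] [[ 55.2 194.8]]
t 3.3 tray TCP [[61.9 10.1]] z 0.0292 yaw' -48.2 open 0.0223 F [ 0.8 -0.4 -0.9]
need shift [-0.01  2.35  0.05] roll -0.04
```

View pics/s3.png

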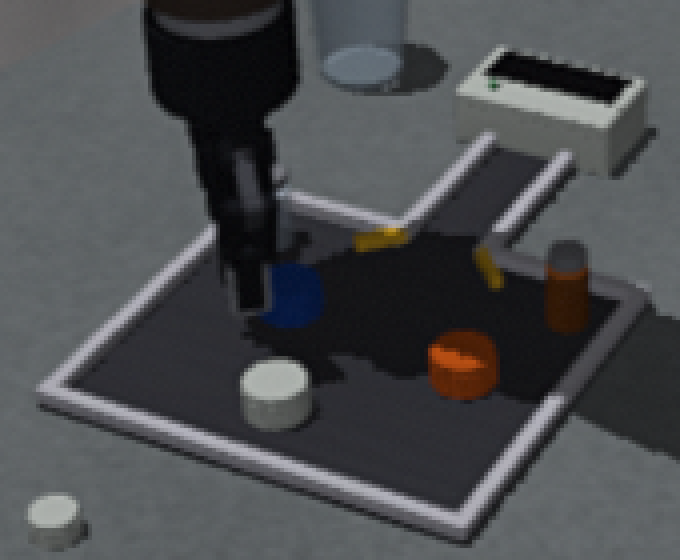

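The blue cap, at crop (292,296), is nested ahead of the fingers. Its measured position of (40,-5) fits the expected (44,-6).

arm_command(
  increments=[
    [[0,0.5,0.05],0],
    [[0,1.0,0.05],0],
    [[0,1.5,0.05],0],
    [[0,2.0,0.05],0],
    [[0,2.2,0.05],0],
  ],
)

```text
time: 3.8
ee_pos: [0.596, 0.0493, 0.0281]
tcp_rot: [179.8, 0.2, -34.2]
wrist_force: [0.9, 0.9, 0.3]
opening: 0.0224
```

```bash

python3 - <<'E'
from h import *
look("s4"); need((0+.742*24,-45+.67*24),.028,-47.9)
E
```

```text
blue 182 [299.9 259.4] [[ -3.2 -43. ]]
orange 259 [315.2 280.3] [[-67.2   8.8]]
white 276 [335.1 213.9] [[  11.4 -247.1]]
white 114 [310.9 234.8] [[  20.9 -139.7]]
white 52 [336.  233.9] [[ -29.4 -167.4]]
white 134 [268.1 284.6] [[12.6 62.7]]
white 91 [212.6 317.2] [[ 55.4 194.9]]
t 3.85 tray TCP [[ 19.8 -27.7]] z 0.0281 yaw' -48.2 open 0.0223 F [-0.1 -0.5  0.5]
need shift [-0.02  0.09  0.01] roll -0.05
```

View pics/s4.png

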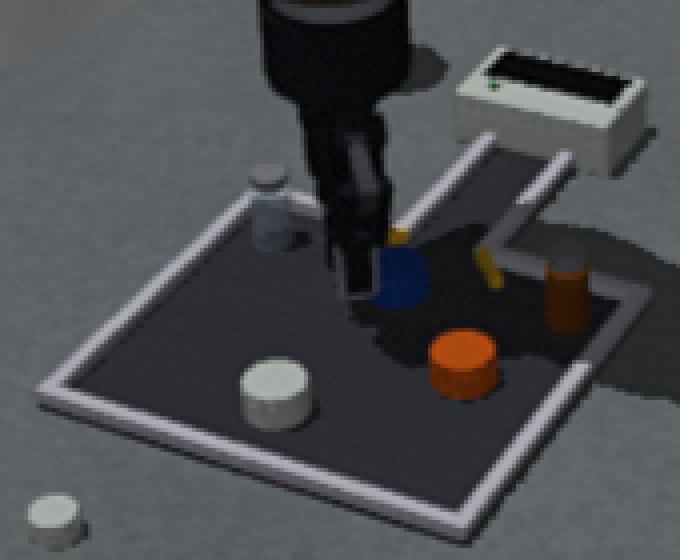

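arm_command(
  increments=[
    [[0,-0.32,0],0],
    [[-0.17,-0.31,0],-1.3],
    [[-0.34,-0.27,0],-2.6],
    [[-0.51,-0.21,0],-3.9],
    [[-0.66,-0.13,0],-5.2],
  ],
)

```text
time: 4.35
ee_pos: [0.5845, 0.0621, 0.0281]
tcp_rot: [180.0, 0.3, -2.7]
wrist_force: [-0.7, -0.2, 0.2]
opening: 0.0221
```

```bash

python3 - <<'E'
from h import *
need((0.5,-12),.028,0)
E
```

```text
t 4.35 tray TCP [[ 11.8 -12.4]] z 0.0281 yaw' -16.6 open 0.0221 F [-0.7 -0.2  0.2]
need shift [-0.44  0.12  0.01] roll -2.77
```

arm_command(
  increments=[
    [[-0.2,0.0,0],-1.3],
    [[-0.44,0.12,0],-2.6],
    [[-0.44,0.12,0],-2.77],
    [[-0.44,0.12,0],-2.77],
  ],
)

```text
time: 4.75
ee_pos: [0.5739, 0.0602, 0.0283]
tcp_rot: [-179.9, 0.2, 13.8]
wrist_force: [-0.4, -0.5, 0.2]
opening: 0.0222
```

```bash

python3 - <<'E'
from h import *
c=look("s5"); need((0.,-105),.028,0)
E
```

```text
blue 44 [304.5 260.8] [[-14.7 -42.7]]
orange 247 [315.1 280.6] [[-67.5   9.8]]
white 274 [335.3 213.9] [[  10.9 -247.3]]
white 87 [332.4 238.1] [[ -29.7 -148.1]]
white 134 [268.1 284.6] [[12.6 62.7]]
white 91 [212.6 317.2] [[ 55.4 194.9]]
t 4.8 tray TCP [[  1.  -11.8]] z 0.0282 yaw' -0.2 open 0.0223 F [-0.8  0.2  0.7]
need shift [-0.03  3.73  0.01] roll -0.03
```

View pics/s5.png

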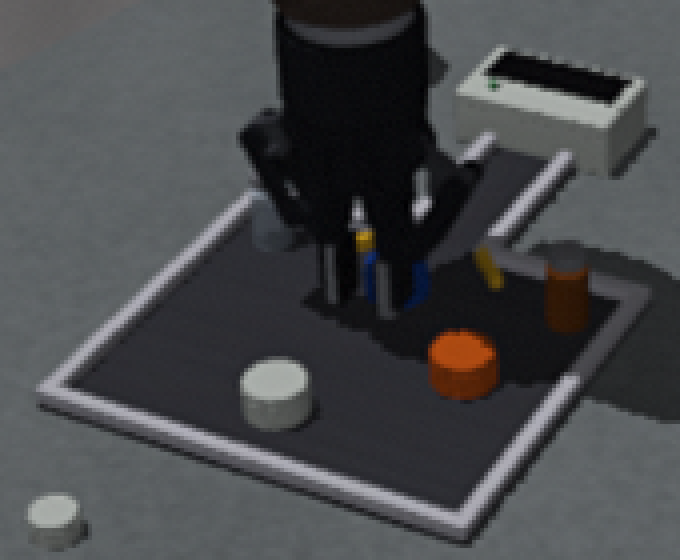

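Blue, at crop (364–430, 283), sits ahead of the fingers and centred on the gate. I'll push it along -y.

arm_command(
  increments=[
    [[-0.03,0.3,0],0],
    [[-0.03,0.7,0],0],
    [[-0.03,1.1,0],0],
    [[-0.03,1.5,0],0],
    [[-0.03,1.8,0],0],
  ],
)

```text
time: 5.3
ee_pos: [0.5842, 0.015, 0.0282]
tcp_rot: [-179.9, 0.2, 13.7]
wrist_force: [0.5, -0.1, -0.7]
opening: 0.0224
```

```bash

python3 - <<'E'
from h import *
c=look("s6"); need((0.,-105),.028,0)
E
```

```text
blue 50 [302.4 251.1] [[  7.  -73.2]]
orange 245 [315.3 280.7] [[-68.  10.]]
white 253 [337.  214.1] [[   6.8 -248.1]]
white 45 [336.8 233. ] [[ -29.4 -171.7]]
white 64 [279.6 240.3] [[ 74.4 -89.4]]
white 134 [268.1 284.6] [[12.6 62.7]]
white 91 [212.6 317.2] [[ 55.4 194.9]]
t 5.35 tray TCP [[  0.  -58.8]] z 0.0281 yaw' -0.3 open 0.0223 F [-0.1 -1.  -0.3]
need shift [0.01 1.85 0.  ] roll -0.05
```

View pics/s6.png

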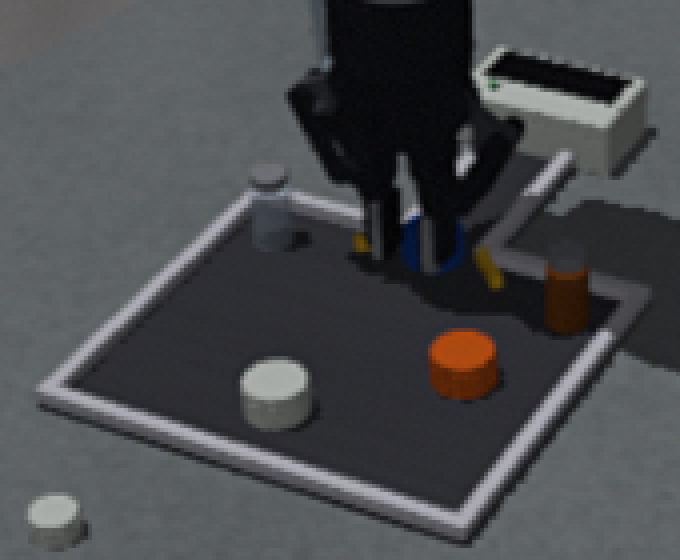

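Blue, at crop (400–463, 243), is between the flares. I'll go on pushing it into the slot.

arm_command(
  increments=[
    [[0,0.4,0],0],
    [[0,0.8,0],0],
    [[0,1.2,0],0],
    [[0,1.6,0],0],
    [[0,1.85,0],0],
  ],
)

```text
time: 5.85
ee_pos: [0.5955, -0.0317, 0.0281]
tcp_rot: [-180.0, 0.2, 13.7]
wrist_force: [-0.7, 0.7, -0.6]
opening: 0.0226
```

```bash

python3 - <<'E'
from h import *
c=look("s7"); need((0.,-105),.028,0)
E
```

```text
blue 48 [312.6 239.8] [[   7.7 -122.9]]
orange 245 [315.3 280.7] [[-68.  10.]]
white 94 [347.6 216. ] [[ -20.1 -250.8]]
white 100 [285.4 241.8] [[ 59.4 -89.6]]
white 133 [268.1 284.6] [[12.6 62.7]]
white 91 [212.6 317.2] [[ 55.4 194.9]]
t 5.9 tray TCP [[  -0.2 -106.6]] z 0.0281 yaw' -0.3 open 0.0223 F [-0.7 -0.5 -0.8]
need shift [ 0.01 -0.06  0.  ] roll -0.06
```

View pics/s7.png

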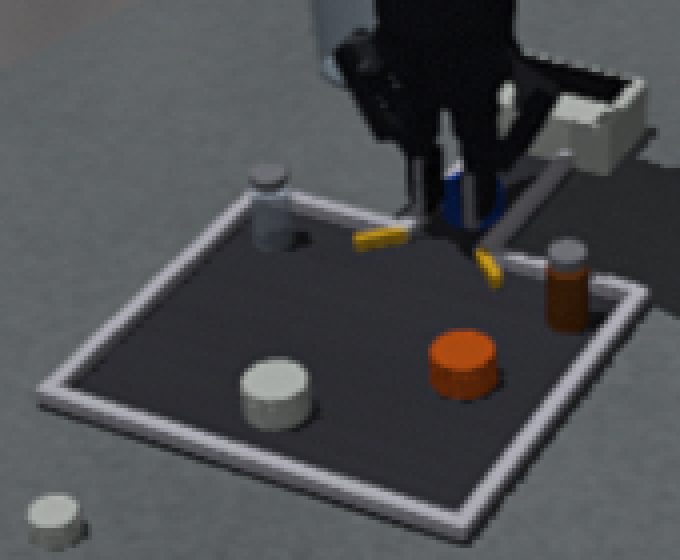

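Blue is inside the slot at crop (470,195). I'll back off, rise and go behind white.

arm_command(
  increments=[
    [[0,-0.4,0],0],
    [[0,-0.6,-1.0],0],
    [[0,-1.5,-2.4],0],
    [[0,-3.2,-2.4],0],
    [[0.1,-5.0,-2.4],0.2],
  ],
)

```text
time: 6.4
ee_pos: [0.5688, 0.0915, 0.0896]
tcp_rot: [-180.0, 0.1, 12.4]
wrist_force: [0.1, 0.6, -0.5]
opening: 0.0224
```

```bash

python3 - <<'E'
from h import *
need((8.7+.061*43,70.7+43),.028,-3.5)
E
```

```text
t 6.4 tray TCP [[ 3.6 19.9]] z 0.0896 yaw' -1.6 open 0.0224 F [ 0.1  0.6 -0.5]
need shift [ 0.21 -3.76  2.46] roll 0.31
```

arm_command(
  increments=[
    [[0.1,-1.8,0],0.3],
    [[0.2,-3.6,0],0.3],
    [[0.2,-3.76,0.6],0.3],
    [[0.2,-3.76,1.6],0.3],
    [[0.2,-3.76,2.4],0.3],
  ],
)

```text
time: 6.9
ee_pos: [0.5525, 0.1853, 0.0283]
tcp_rot: [-180.0, 0.1, 10.7]
wrist_force: [0.1, -0.2, 0.4]
opening: 0.0219
```

```bash

python3 - <<'E'
from h import *
c=look("s8"); need((0.061*24,-70+24),.028,-3.5)
c=camera("top");cv2.imwrite("pics/t8.png",cv2.resize(c["frame"][170:310,220:400,::-1],None,fx=4,fy=4,interpolation=cv2.INTER_NEAREST))
E
```

```text
blue 190 [318.  239.2] [[  -2.2 -130.2]]
orange 240 [315.4 280.9] [[-68.5  10.5]]
white 280 [335.  213.8] [[  11.8 -247.4]]
white 187 [298.8 237.9] [[  39.8 -116.5]]
white 141 [330.6 243.7] [[ -36.1 -125.8]]
white 152 [351.4 269.8] [[-119.   -55.8]]
white 191 [223.3 285.3] [[ 94.  103.9]]
white 91 [212.6 317.2] [[ 55.4 194.9]]
t 6.95 tray TCP [[  8.8 114.4]] z 0.0247 yaw' -3.4 open 0.0221 F [-1.7 -0.6 -3.7]
need shift [ 0.08  6.42 -0.13] roll 0.02
```

View pics/s8.png

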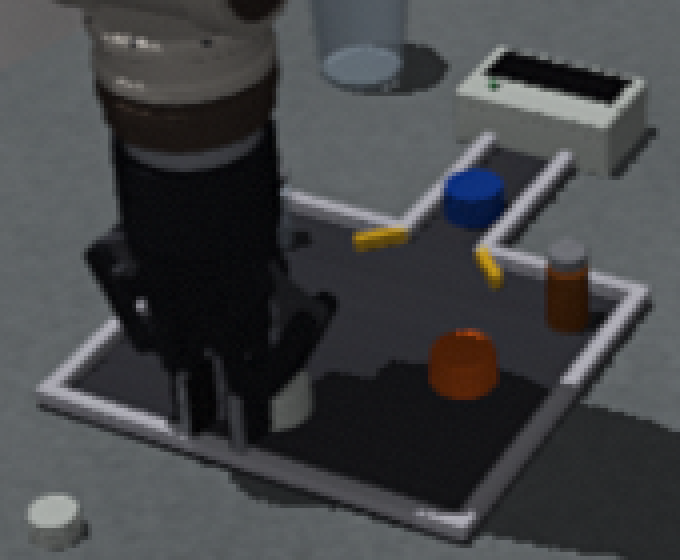

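View pics/t8.png

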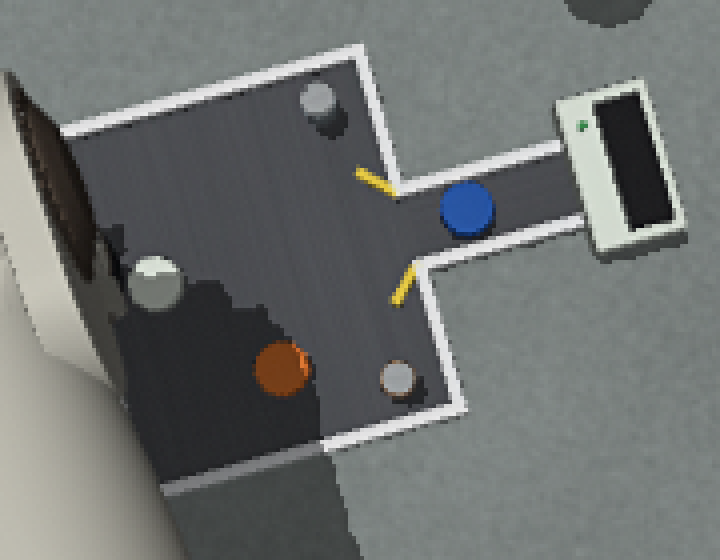

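Blue lies in the slot at top-crop (467,209), and white is untouched at (156,284). The tool overshot a little low, with a light 3.7 N against the rail, so I'll raise it first and then push white.

arm_command(
  increments=[
    [[0,0,-0.15],0],
    [[0.05,0.3,-0.15],0],
    [[0.1,0.6,-0.15],0],
    [[0.1,1.0,-0.15],0],
    [[0.1,1.4,-0.15],0],
  ],
)

```text
time: 7.5
ee_pos: [0.5606, 0.1492, 0.0307]
tcp_rot: [180.0, 0.3, 10.6]
wrist_force: [-0.8, 0.4, 0.6]
opening: 0.0222
```

```bash

python3 - <<'E'
from h import *
c=look("s9"); need((0.061*24,-70+24),.028,-3.5)
E
```

```text
blue 190 [318.  239.2] [[  -2.2 -130.2]]
orange 237 [315.3 280.9] [[-68.3  10.6]]
white 275 [335.2 213.9] [[  11.1 -247.2]]
white 159 [302.7 237.7] [[  32.1 -121. ]]
white 140 [330.6 243.7] [[ -36.1 -125.8]]
white 106 [354.  265.5] [[-117.5  -72.2]]
white 91 [212.6 317.2] [[ 55.4 194.9]]
t 7.55 tray TCP [[ 9.4 76.7]] z 0.0305 yaw' -3.5 open 0.0224 F [ 0.6 -1.6 -0.1]
need shift [-0.02  4.92  0.11] roll 0.01
```

View pics/s9.png

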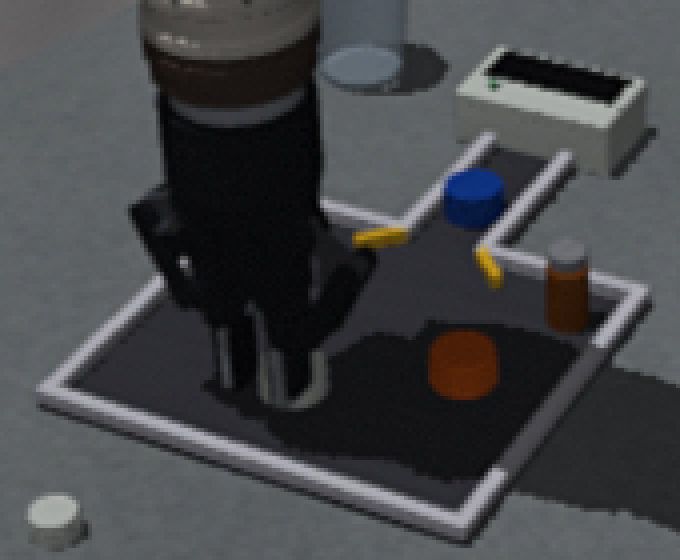

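White, at crop (294,378), is nested ahead of the fingers. I'll continue.

arm_command(
  increments=[
    [[0,0.5,0.05],0],
    [[0,1.0,0.1],0],
    [[0,1.5,0.1],0],
    [[0,2.0,0.1],0],
    [[0,2.5,0.1],0],
  ],
)

```text
time: 8.05
ee_pos: [0.5722, 0.0853, 0.028]
tcp_rot: [179.9, 0.4, 10.5]
wrist_force: [-0.5, -0.4, 0.9]
opening: 0.022
```

```bash

python3 - <<'E'
from h import *
c=look("s10"); need((0.061*24,-70+24),.028,-3.5)
E
```

```text
blue 188 [318.1 239.2] [[  -2.4 -130.3]]
orange 240 [315.2 280.9] [[-68.2  10.6]]
white 276 [335.2 213.9] [[  11.1 -247.2]]
white 50 [317.  228.2] [[  21.2 -170.9]]
white 101 [330.9 239.8] [[ -29.7 -140.4]]
white 91 [212.6 317.2] [[ 55.4 194.9]]
t 8.1 tray TCP [[ 5.4 11.6]] z 0.028 yaw' -3.5 open 0.0223 F [-0.5 -1.7 -0.4]
need shift [-0.01  2.31  0.01] roll -0.0
```

View pics/s10.png

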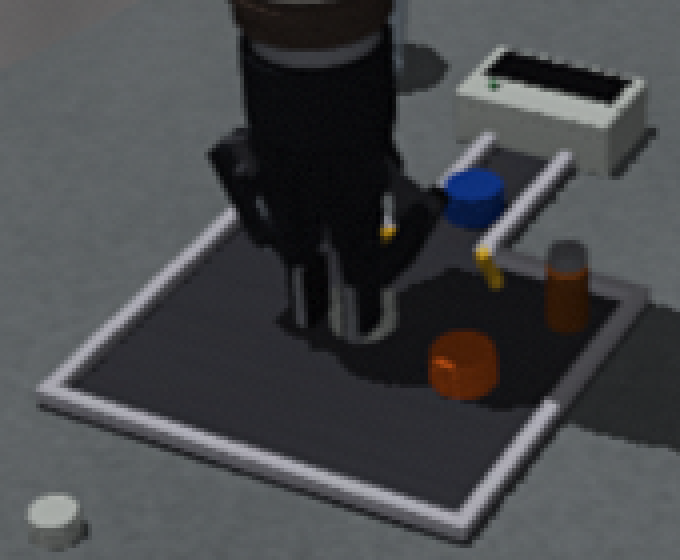

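White stays nested at crop (363,312), and orange and blue haven't moved. I'll continue to the gate.

arm_command(
  increments=[
    [[0,0.5,0],0],
    [[0,1.0,0],0],
    [[0,1.5,0],0],
    [[0,2.0,0],-0.3],
    [[0,2.3,0],-0.6],
  ],
)

```text
time: 8.6
ee_pos: [0.5831, 0.0259, 0.0281]
tcp_rot: [179.9, 0.4, 14.1]
wrist_force: [-1.3, 0.3, 0.0]
opening: 0.0218
```

```bash

python3 - <<'E'
from h import *
c=look("s11"); need((0,-106),.028,0)
E
```

```text
blue 93 [321.  240.9] [[ -11.5 -126.9]]
orange 245 [315.3 280.7] [[-68.  10.]]
white 274 [335.4 213.9] [[  10.7 -247.4]]
white 54 [336.  233.9] [[ -29.4 -167.4]]
white 52 [277.6 239.8] [[ 79.5 -89.2]]
white 91 [212.6 317.2] [[ 55.4 194.9]]
t 8.65 tray TCP [[  1.7 -47.8]] z 0.0281 yaw' 0.2 open 0.0224 F [-0.4 -1.   0.1]
need shift [-0.07  2.33  0.01] roll 0.03
```

View pics/s11.png

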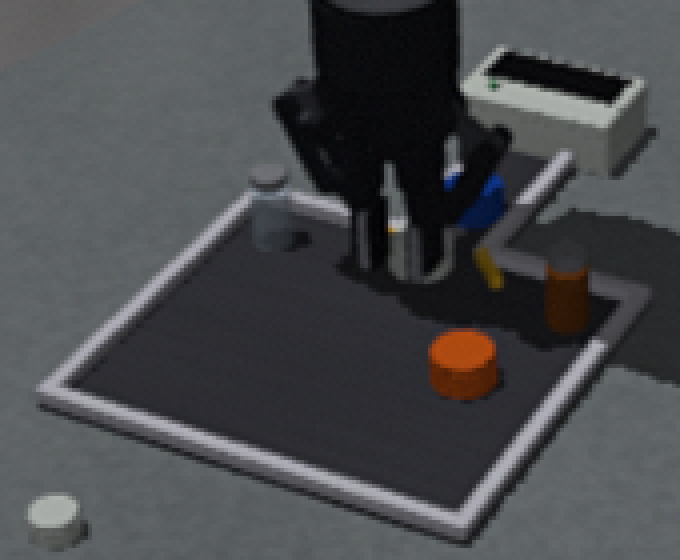

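White is at the mouth of the flares at crop (420,255). I'll push on; it will move blue deeper.

arm_command(
  increments=[
    [[-0.07,0.4,0],0],
    [[-0.07,0.8,0],0],
    [[-0.07,1.2,0],0],
    [[-0.07,1.6,0],0],
    [[-0.07,1.9,0],0],
  ],
)

```text
time: 9.15
ee_pos: [0.5934, -0.0221, 0.0282]
tcp_rot: [179.9, 0.4, 14.2]
wrist_force: [-0.1, -0.3, 0.2]
opening: 0.0221
```

arm_command(
  increments=[
    [[0,0.25,0],0],
    [[0,0.4,0],0],
    [[0,0.4,0],0],
  ],
)

```text
time: 9.45
ee_pos: [0.596, -0.0322, 0.0282]
tcp_rot: [179.9, 0.4, 14.1]
wrist_force: [0.0, -0.2, 0.5]
opening: 0.0222
```

```bash

python3 - <<'E'
from h import *
c=look("s12"); need((0,-106),.028,0)
E
```

```text
blue 56 [328.9 233.7] [[ -14.3 -161.3]]
orange 244 [315.3 280.7] [[-68.  10.]]
white 66 [343.8 217. ] [[ -13.8 -242.8]]
white 91 [212.6 317.2] [[ 55.4 194.9]]
t 9.5 tray TCP [[ 1.000e-01 -1.064e+02]] z 0.0282 yaw' 0.1 open 0.0224 F [0.  0.4 0.3]
need shift [-0.   -0.02  0.01] roll 0.02
```

View pics/s12.png

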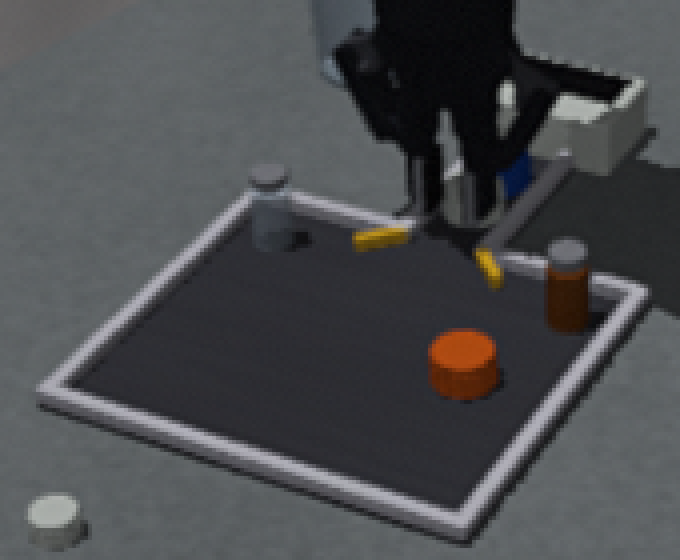

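White, at crop (472,195), and blue, at (518,172), are both in the slot. Next is orange: back off, rise, and go behind it.

arm_command(
  increments=[
    [[0,-0.4,0],0],
    [[0,-0.6,-1.0],0],
    [[0,-1.6,-2.3],0],
    [[-0.8,-2.8,-2.3],-1.0],
    [[-1.8,-4.0,-2.3],-2.3],
  ],
)

```text
time: 10.0
ee_pos: [0.5281, 0.056, 0.0868]
tcp_rot: [180.0, 0.3, 28.2]
wrist_force: [-0.6, 1.2, -0.3]
opening: 0.0221
```

```bash

python3 - <<'E'
from h import *
need((-98.8,34.6),.030,51.1)
E
```

```text
t 10.0 tray TCP [[-44.5  -4.7]] z 0.0868 yaw' 14.2 open 0.0221 F [-0.6  1.2 -0.3]
need shift [-1.71 -2.06  2.28] roll -6.15
```

arm_command(
  increments=[
    [[-0.7,-0.8,0],-1.3],
    [[-1.4,-1.7,0],-2.6],
    [[-1.7,-2.05,0],-3.9],
    [[-1.7,-2.05,0],-5.2],
    [[-1.7,-2.05,0],-6.1],
  ],
)

```text
time: 10.5
ee_pos: [0.4657, 0.0821, 0.0872]
tcp_rot: [-179.9, 0.2, 65.2]
wrist_force: [0.2, 0.0, -0.2]
opening: 0.0223
```

```bash

python3 - <<'E'
from h import *
need((-98.8,34.6),.029,51.1)
c=look("s13")
c=camera("top");cv2.imwrite("pics/t13.png",cv2.resize(c["frame"][170:310,220:400,::-1],None,fx=4,fy=4,interpolation=cv2.INTER_NEAREST))
hsv=masks(c); H,S,V=[hsv[...,i].astype(int) for i in range(3)]
for a,u in blob((abs(H-10)<7)&(S>170)&(V>60)): print('o',a,u,tray(ray(c,u,.024)))
E
```

```text
t 10.5 tray TCP [[-98.6  35.7]] z 0.0872 yaw' 51.2 open 0.0223 F [ 0.2  0.  -0.2]
need shift [-0.03  0.03  2.33] roll 0.02
orange 245 [315.3 280.7] [[-68.  10.]]
white 74 [283.4 241.3] [[ 64.5 -89.5]]
white 96 [354.3 264.7] [[-116.9  -75.1]]
white 87 [212.6 317.2] [[ 55.4 194.9]]
o 591 [ 97.5 119.7] [[422.23800654 388.05842193]]
o 600 [ 15.2 121.7] [[475.44374965 594.59112499]]
o 328 [170.  191.4] [[190.05812513 254.16612387]]
```

View pics/s13.png

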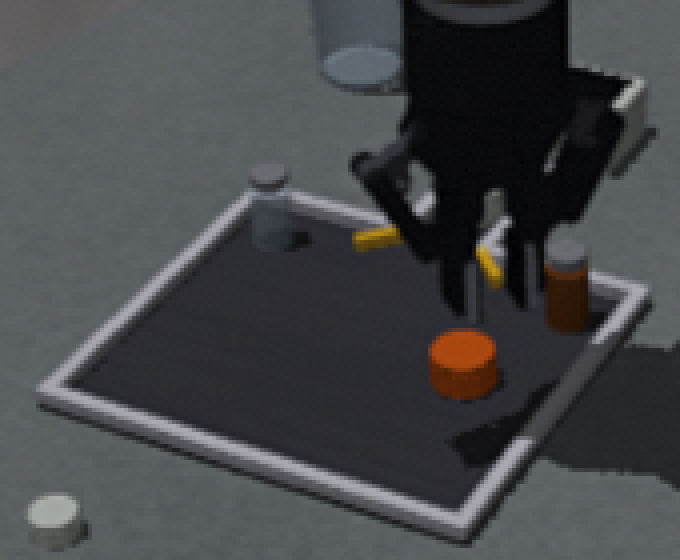

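View pics/t13.png

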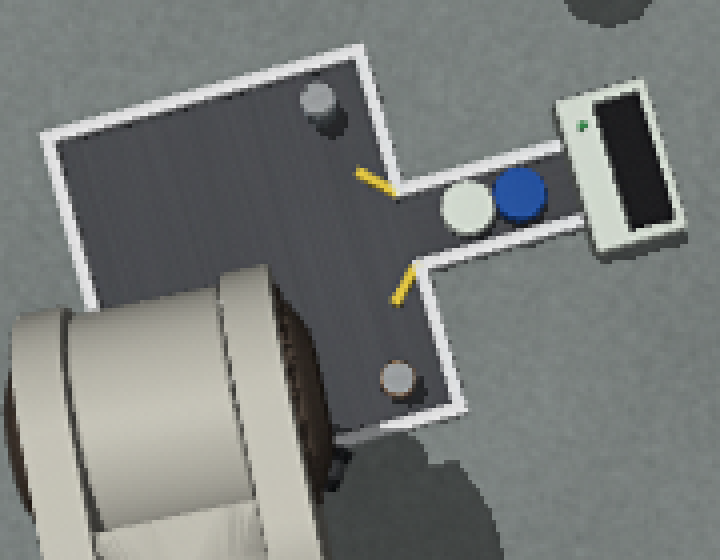

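White at top-crop (468,208) and blue at (520,194) are in file in the slot. Orange hasn't moved, at side-crop (463,364). I'll descend behind it.

arm_command(
  increments=[
    [[0,0,0.8],0],
    [[0,0,1.6],0],
    [[0,0,2.0],0],
    [[0,0,2.25],0],
    [[0,0,2.3],0],
  ],
)

```text
time: 11.1
ee_pos: [0.4656, 0.0818, 0.0293]
tcp_rot: [-179.9, 0.2, 64.9]
wrist_force: [-0.3, 0.4, 0.4]
opening: 0.022
```

arm_command(
  increments=[
    [[0,0.3,0],0],
    [[0,0.6,0],0],
    [[0,0.9,0],0],
    [[0,1.3,0],0],
    [[0,1.7,0],0],
  ],
)

```text
time: 11.6
ee_pos: [0.5051, 0.0633, 0.0294]
tcp_rot: [-179.9, 0.2, 64.9]
wrist_force: [-0.1, 0.6, 0.0]
opening: 0.0223
```

```bash

python3 - <<'E'
from h import *
need((-.778*24,-45+.627*24),.028,51.1)
c=look("s14")
E
```

```text
t 11.6 tray TCP [[-65.   8.]] z 0.0294 yaw' 50.9 open 0.0223 F [-0.1  0.6  0. ]
need shift [-0.01  2.4   0.05] roll -0.04
orange 95 [314.5 273.6] [[-55.3 -11. ]]
white 150 [345.1 216.1] [[ -14.9 -247.9]]
white 44 [278.4 239.8] [[ 77.9 -90. ]]
white 89 [212.5 317.2] [[ 55.5 195. ]]
```

View pics/s14.png

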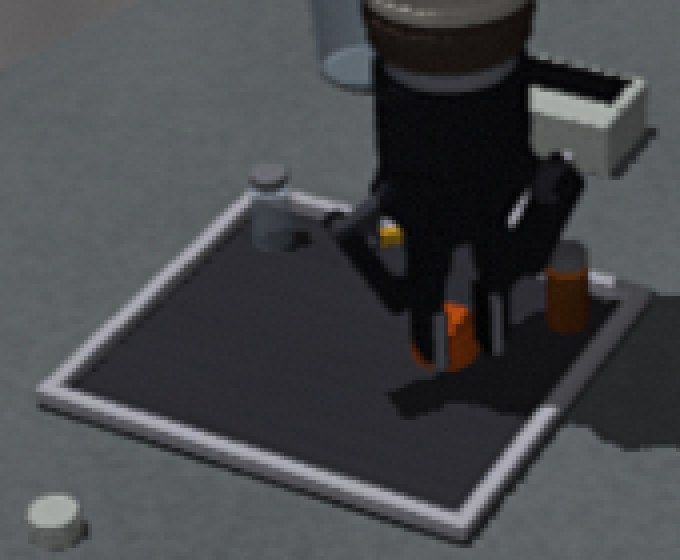

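Orange is nested at crop (445,337). I'll keep pushing toward the spot in front of the gate.

arm_command(
  increments=[
    [[0,0.5,0.05],0],
    [[0,1.0,0.05],0],
    [[0,1.5,0.05],0],
    [[0,2.0,0.05],0],
    [[0,2.25,0.05],0],
  ],
)

```text
time: 12.15
ee_pos: [0.5583, 0.0383, 0.0278]
tcp_rot: [-179.9, 0.2, 64.8]
wrist_force: [-0.6, -0.4, 0.4]
opening: 0.0219
```

```bash

python3 - <<'E'
from h import *
need((-.778*24,-45+.627*24),.028,51.1)
c=look("s15")
E
```

```text
t 12.15 tray TCP [[-19.5 -29.2]] z 0.0278 yaw' 50.8 open 0.0219 F [-0.6 -0.4  0.4]
need shift [-0.    0.04 -0.01] roll -0.04
orange 86 [303.5 258.7] [[ -9.  -48.7]]
white 213 [339.6 215.2] [[  -1.1 -246.1]]
white 96 [331.4 239.1] [[ -29.5 -143.5]]
white 90 [212.6 317.2] [[ 55.4 194.9]]
```

View pics/s15.png

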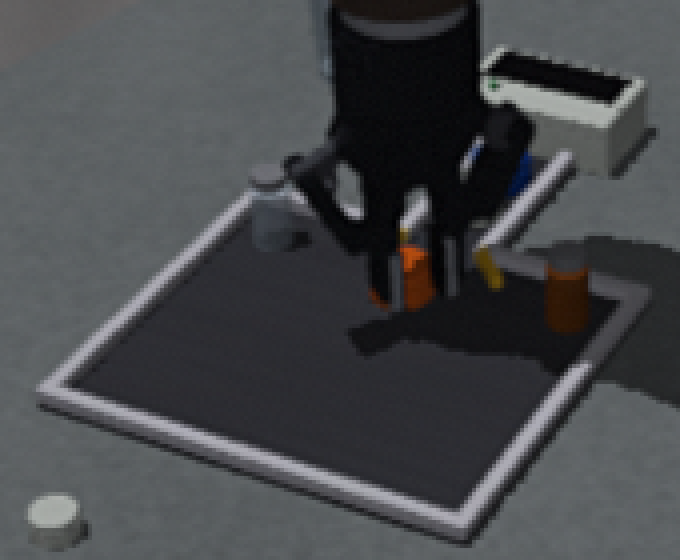

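Orange is in front of the gate at crop (403,279). I'll swing the tool around the cap to face along -y.

arm_command(
  increments=[
    [[0,-0.32,0],0],
    [[0.17,-0.31,0],1.3],
    [[0.34,-0.27,0],2.6],
    [[0.51,-0.21,0],3.9],
    [[0.66,-0.13,0],5.2],
  ],
)

```text
time: 12.7
ee_pos: [0.5618, 0.0551, 0.0278]
tcp_rot: [179.9, 0.2, 33.3]
wrist_force: [-0.3, -0.3, -0.1]
opening: 0.0221
```

```bash

python3 - <<'E'
from h import *
need((-.5,-12),.028,0)
E
```

```text
t 12.7 tray TCP [[-12.  -13.7]] z 0.0278 yaw' 19.3 open 0.0221 F [-0.3 -0.3 -0.1]
need shift [ 0.45  0.09 -0.01] roll 3.22
```

arm_command(
  increments=[
    [[0.2,-0.02,0],1.3],
    [[0.35,0.0,0],2.6],
    [[0.45,0.08,0],3.2],
    [[0.45,0.08,0],3.2],
  ],
)

```text
time: 13.1
ee_pos: [0.5718, 0.06, 0.0279]
tcp_rot: [179.9, 0.2, 14.1]
wrist_force: [-1.1, 0.2, -1.2]
opening: 0.0223
```

```bash

python3 - <<'E'
from h import *
need((0,-87),.028,0)
c=look("s16")
E
```

```text
t 13.1 tray TCP [[ -1.1 -11.3]] z 0.0279 yaw' 0.1 open 0.0223 F [-1.1  0.2 -1.2]
need shift [0.04 3.03 0.  ] roll 0.02
blue 126 [326.2 230.2] [[  -2.  -172.1]]
white 276 [335.2 213.9] [[  11.1 -247.2]]
white 90 [332.1 238.4] [[ -29.6 -146.7]]
white 91 [212.6 317.2] [[ 55.4 194.9]]
```

View pics/s16.png

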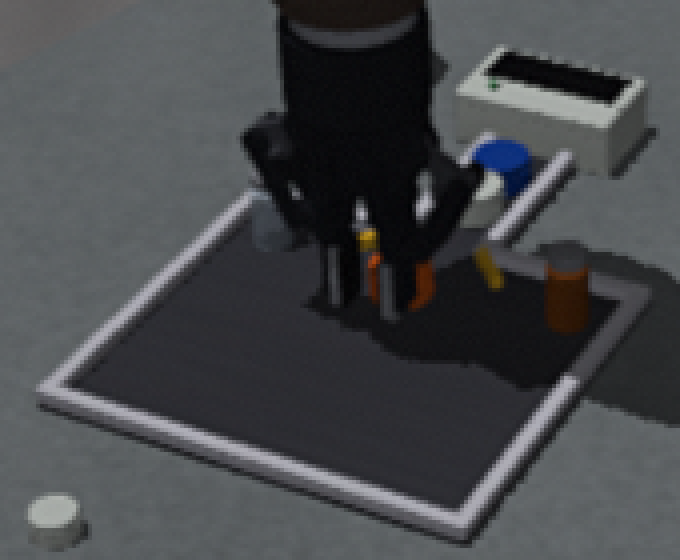

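Orange, at crop (400,280), is ahead of the fingers and lined up with the gate.

arm_command(
  increments=[
    [[0.04,0.3,0],0],
    [[0.04,0.7,0],0],
    [[0.04,1.1,0],0],
    [[0.04,1.5,0],0],
    [[0.04,1.9,0],0],
  ],
)

```text
time: 13.65
ee_pos: [0.5845, 0.013, 0.0279]
tcp_rot: [179.9, 0.2, 14.2]
wrist_force: [0.6, -0.5, -1.0]
opening: 0.0223
```

arm_command(
  increments=[
    [[0,0.3,0],0],
    [[0,0.6,0],0],
    [[0,0.8,0],0],
    [[0,0.9,0],0],
    [[0,0.9,0],0],
  ],
)

```text
time: 14.15
ee_pos: [0.5901, -0.0091, 0.0279]
tcp_rot: [179.9, 0.2, 14.2]
wrist_force: [0.4, 0.0, -0.9]
opening: 0.0224
```

```bash

python3 - <<'E'
from h import *
need((0,-88),.028,0)
c=look("s17")
E
```

```text
t 14.15 tray TCP [[ -0.  -82.8]] z 0.0279 yaw' 0.2 open 0.0224 F [ 0.4  0.  -0.9]
need shift [ 0.    0.21 -0.  ] roll 0.03
blue 64 [330.8 230.7] [[ -12.6 -174.7]]
white 148 [344.9 215.7] [[ -13.6 -249.4]]
white 92 [212.7 317.1] [[ 55.4 194.6]]
```

View pics/s17.png

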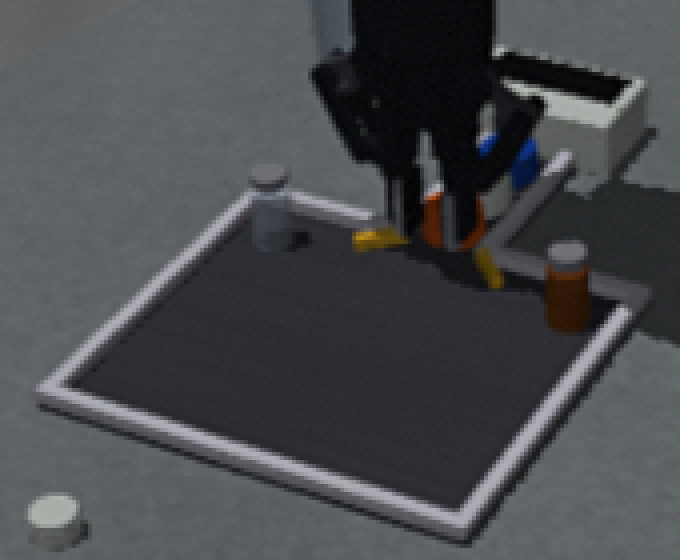

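Orange, at crop (455,215), is in the gate, with its centre at about y = -107. I'll give it a final slow push of about 5 mm.

arm_command(
  increments=[
    [[0,0.08,0],0],
    [[0,0.16,0],0],
    [[0,0.22,0],0],
    [[0,0.22,0],0],
  ],
)

```text
time: 14.6
ee_pos: [0.5914, -0.0143, 0.028]
tcp_rot: [179.9, 0.2, 14.2]
wrist_force: [-0.9, 0.2, 0.3]
opening: 0.0221
```

arm_command(
  increments=[
    [[0,-0.2,0],0],
    [[0,-0.5,0],0],
    [[0,-0.8,-1.0],0],
    [[0,-2.0,-2.5],0],
    [[0,-3.5,-4.0],0],
  ],
)

```text
time: 15.1
ee_pos: [0.5702, 0.0694, 0.1266]
tcp_rot: [179.9, 0.3, 14.1]
wrist_force: [0.8, 0.2, 0.3]
opening: 0.0221
```

```bash

python3 - <<'E'
from h import *
need((0,-88),.028,0)
c=look("s18")
c=camera("top");cv2.imwrite("pics/t18.png",cv2.resize(c["frame"][170:310,220:400,::-1],None,fx=4,fy=4,interpolation=cv2.INTER_NEAREST))
hsv=masks(c); H,S,V=[hsv[...,i].astype(int) for i in range(3)]
roi=np.zeros(H.shape,bool); roi[190:250,315:372]=1
m0=dict(blue=(abs(H-113)<14)&(S>140)&(V>35),orange=(abs(H-10)<7)&(S>170)&(V>60),white=(S<50)&(V>150))
for k,m in m0.items():
  for a,u in blob(m&roi): print(k,a,u,tray(ray(c,u,.024)).round(1))
E
```

```text
t 15.1 tray TCP [[-0.4 -1.9]] z 0.1266 yaw' 0.1 open 0.0221 F [0.8 0.2 0.3]
need shift [0.03 3.44 3.95] roll 0.02
blue 122 [328.9 227.2] [[  -1.9 -186.5]]
orange 189 [313.9 243.4] [[  -1.8 -111.1]]
white 267 [335.6 214. ] [[  10.1 -247.1]]
white 245 [305.3 236.6] [[  28.9 -127.6]]
white 101 [330.9 239.8] [[ -29.7 -140.4]]
white 88 [212.6 317.2] [[ 55.4 194.9]]
blue 149 [355.  216.6] [[  -0.  -181.2]]
orange 145 [329.1 223.6] [[   0.6 -113.3]]
white 282 [366.5 209.4] [[   9.7 -214.3]]
white 320 [337.1 214.2] [[  18.2 -139.3]]
white 140 [343.2 230.8] [[ -26.6 -142.5]]
```

View pics/s18.png

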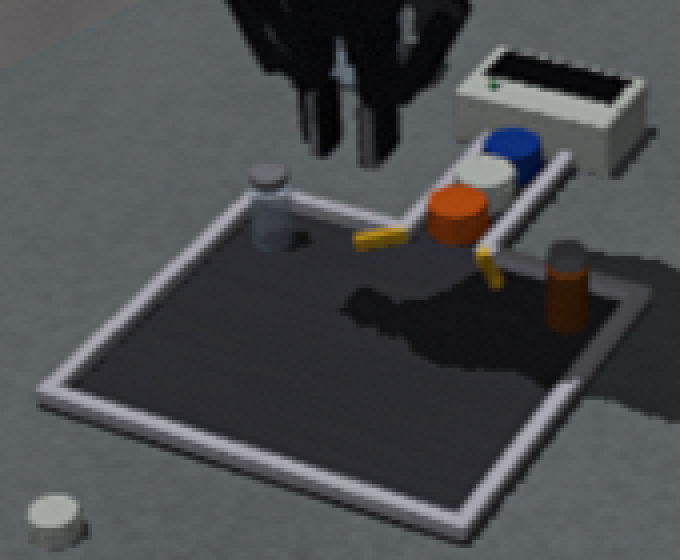

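View pics/t18.png

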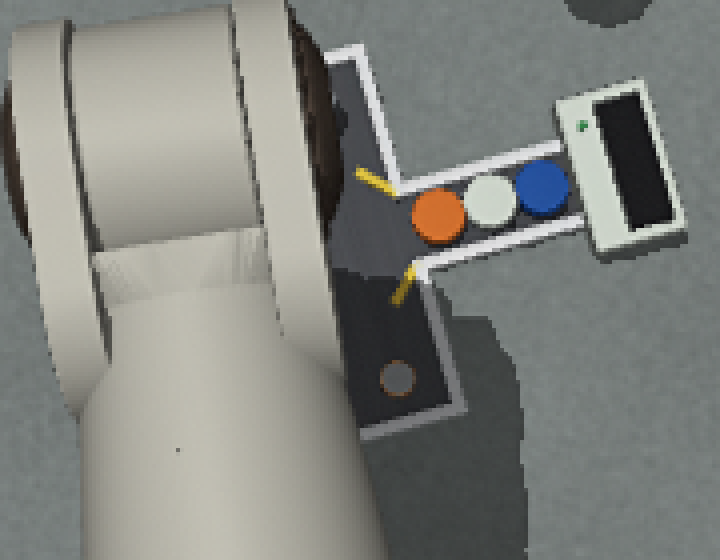

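Orange, white and blue are in file at top-crop (439,215), (491,201) and (542,188). Orange measures y ≈ -111 to -113, so its trailing edge is 4–6 mm inside the gate. Blue's front edge is at about -198, short of the closed end at -202. Both vials are standing, and the gripper is raised clear.

arm_command(
  increments=[
    [[0,0,-0.5],0],
    [[0,0,-0.5],0],
    [[0,0,-0.5],0],
  ],
)

```text
time: 15.5
ee_pos: [0.5719, 0.0723, 0.1436]
tcp_rot: [179.9, -0.2, 14.4]
wrist_force: [0.1, 0.4, 0.0]
opening: 0.0221
```

```bash
python3 - <<'E'
from workcell import *
print(job_done(),get_obs()["time"])
E
```

```text
the job is handed in; nothing more can be done
the job is handed in; nothing more can be done
```

All three caps are in the slot, pushed in one at a time in the order asked: blue, then white, then orange. I slid each one with two partly closed fingers held just above the rails, then lifted the gripper clear and handed the job in after about 15.5 s.

- **Position:** the last pictures show the caps lying flat in file. Orange's centre measured y = -113 mm from the top camera and -111 mm from the side camera, so its trailing edge is 4–6 mm inside the gate. Blue's centre from the top is at y = -181 mm, about 4 mm short of the closed end.
- **Disagreements:** the side camera put blue at y = -186 mm, which is slightly past where it can lie; it reads off there because white partly hides blue. White has no usable number because its outline merged with a white rail, so I judged it by eye only.
- **Surroundings:** both vials were standing when each was last in view, and nothing else that I could see had moved.
- **One slip:** while coming down behind white, the tool dipped about 3 mm low over the tray's back rail. The wrist read about 4 N, so it may have touched the rail. I raised it at once, and later readings stayed within about 2 N.

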